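# Unlock the gauge drawer with its blade key

### The arm

A 6-joint arm with a two-finger parallel gripper is mounted at the origin on a cart in front of the work surface, level with it; the furniture and walls round the work are solid. World frame = base frame: x ahead of the robot, y to its left, z up, the work surface at z = 0. Lengths are in mm, angles in rad, forces in N, time in s.
With the tool pointing down it reaches from about 300 to 775 mm from the base axis. Payload 14.6 kg.
Tool frame: the origin (TCP) lies at the very end of the fingers, on their centre line; the grasp point (between the pads) lies 19 mm behind it; z points along the fingers, y is the line along which they close (so a half turn about z gives the same grasp; the last joint's range is limited). The gripper opens to 94 mm and grips with 3 to 60 N. Pads are 16 mm wide; open, the fingers measure 119 mm over their backs; the gripper's body (75 mm by 177 mm) begins 78 mm behind the grasp point.
Start: joints at [1.088, 0.3, 1.521, -0, 1.321, -0.067], TCP at [222.153, 503.127, 205.446] pointing down, gripper open.
Joint ranges: [-3.03, 3.03], [-0.79, 2.21], [0.23, 2.52], [-1.04, 4.18], [0, 3.07], [-2.55, 2.55]. Speed limits (rad/s): [2.22, 2.22, 2.57, 3.14, 3.14, 3.14].

### API

Orientations are given as [roll, pitch, yaw] about the fixed x, y, z axes, in that order (R = Rz(yaw) Ry(pitch) Rx(roll)).
In Python, from cell import manip gives the robot as it stands.
- The arm moves only by the tool servo_tool, never from a script. Its argument "motion" is a list that holds one entry, the list of rows, each a list of 7 numbers: the shift along the world's x, y, z as a fraction of full scale, then the turn, a rotation vector about the world's x, y, z as a fraction of full scale, then the closure, from 0 (fully open) to 1 (shut). In form: [[[x, y, z, rx, ry, rz, gripper], ...]]. A call has 1 to 10 rows; each row is the pose to reach, as a shift and turn from the pose commanded when the call began, turning the shorter way round; what a row does not reach only later rows make up. Full scale, the value 1, is 0.5 m for a shift and pi rad for a turn. A row lasts 1/10 s, in which the tool goes at most 50 mm and 8.59 degrees, less where a joint would pass 70% of its speed; a pose out of reach is approached as far as the arm can. A call with a number of a shift or a turn outside -1 to 1 is refused whole. A call with a gripper value outside its range is refused whole. The fingers move at their own pace and stop on an object; "newtons" is the grip in N (left out, the last holds). Time passes only in rows, so rows that repeat a pose let the fingers close. It gives the time, the measured TCP pose, the force, the opening and the grip force at its end, in the units of the state.
- manip.read_state(): the state, without advancing time (a new reading comes with each control period).
- manip.camera(name): name is "scene" or "top"; returns a dict with "frame" (420x560x3 uint8, red, green, blue), "range_z" (420x560 float32, mm along the optical axis (not along the pixel's ray), 0 where there is no reading), "vfov" (degrees; the focal length in pixels is half the picture's height over the tangent of half this angle, whatever the lens; pixels are square), "cx", "cy" (the principal point, pixels), "cam_to_world" (4x4, takes a point from camera to world coordinates). Camera axes: x right, y down, z forward; pixel columns grow to the right and rows downward; lengths in mm; the calibration is good to about 2 mm. A picture is of the moment at which its call begins.
- manip.sign_off(): hands the job in; it is judged then, once.
The state is a dict: "clock": time; "joints": joint angles; "qd": joint speeds; "effort": joint torques, N m; "eef_pos": TCP position; "eef_rot": TCP orientation; "wrist_force": force on the tool from outside, world axes, zero at the start; "moment": the same for the moment, N m; "finger_gap": finger opening in mm; "finger_force": force on a finger pad.
Only numpy, scipy, OpenCV 4.12 (cv2) and the standard library are available. Lean on these libraries where they do the work, as an engineer would, in place of code of your own. Each camera call takes 0.05 s, during which the arm holds its last target. There are 200 camera calls.

### The job

The thread gauges are locked in the small grey drawer unit. Take the key with the flat handle out of the wooden key block, feel for the keyway in the lock on top of the unit without forcing it, push the key fully home, and turn it anticlockwise until the bolt lets go and the drawer springs open. Leave the key fully home in the lock and the two other keys where they are.

Things in the scene. Friction and masses are not known exactly. Their poses are not given: they have to be found in the camera images.
- key_grip (a point): Centre of the handle of the flat key, the lock's key: plain steel, 65 mm long, about 70 g, upright, nose down, in any of the three holes of the key block. The handle is an upright plate 36 mm wide (x axis), 9 mm thick (y axis; grip across this), 30 mm high (z axis up). A 10 mm neck joins it to a flange whose top is 23 mm below this point.
- key_tip (a point): End of the flat key's blade, 50 mm straight below key_grip. The blade is 18 mm wide (x axis, in line with the handle's width), 4 mm thick (y) and 12 mm long; above it come an 11 mm length of round shank, 18 mm across, and the flange. More than 50 N in all between key and lock counts as forcing it.
- key_flange (a point): Centre of the underside of the flat key's round flange (28 mm across, 4 mm thick), 27 mm below key_grip and 23 mm above key_tip. It rests on the key block; with the key fully home it lies on the lock's rim.
- key_block: Wooden key block 160 (x) x 46 (y) x 40 mm, fixed, origin under its centre. Three holes 20 mm wide, 28 mm deep, in a row along x at -55, 0 and +55 mm, each with a key hung by its flange on the block's top. Lift a key 25 mm to clear its hole.
- lock_mouth (a point): Centre of the rim of the lock: a steel collar 35 mm across with a 22 mm bore, standing 6 mm proud of the drawer unit's flat grey top, its rim 87 mm above the bench. x axis level, to the back of the unit; z axis up, along the lock's axis.
- keyway_face (a point): Face of the lock's plug, 12 mm straight below lock_mouth, down the bore; axes as lock_mouth's (they do not turn with the plug). In it is the keyway, a slot 20.4 x 6 mm that takes the blade either way round, matched within about 6 degrees. Locked, the slot's length lies anywhere from 43 degrees clockwise to 20 degrees anticlockwise of x, seen from above: find it by feel.
- drawer (a joint): Opening of the drawer in m: 0 to 0.002 while locked; let go, it springs to 0.045 by itself. The plug needs 0.06 to 0.12 N m; pressing on it with 3 to 8 N while feeling does not turn it. Turned anticlockwise, its hidden cam lets go with the slot about 39 degrees anticlockwise of x; hard stops at 63 degrees and at 52 degrees clockwise. It stays where left.
- drawer_front (a point): Middle of the drawer's front face (158 mm wide, 66 mm high), which moves with the drawer, towards -x of lock_mouth. The unit is 160 mm wide, 180 mm deep, 81 mm high and fixed; a small card box lies on its top towards the back.
- t_key_top (a point): Middle of the round cross-bar (49 mm long, 11 mm thick) of the T-handled key, another key in the block. It stays there.
- knob_key_top (a point): Middle of the round knob (26 mm across, 24 mm high) of the knob-handled key, the third key in the block. It stays there.

How it is judged (in metres and radians):
On the way, in this order (a step that is already met when the one before it is completed fails the run):
1. the flat key stands fully home in the lock while the drawer is still shut (z of key_flange in the frame of lock_mouth below 0.003 m and horizontal distance between key_flange and lock_mouth below 0.004 m and angle between key_grip's own z axis and vertical below 0.12 rad and value of joint drawer below 0.008 m), for 0.2 s.
2. the key, still fully home, has been turned so that the drawer springs open (z of key_flange in the frame of lock_mouth below 0.004 m and horizontal distance between key_flange and lock_mouth below 0.004 m and angle between key_grip's own z axis and vertical below 0.12 rad and value of joint drawer above 0.035 m), for 0.1 s.
At the end, for the whole second after the job is handed in: the drawer stands sprung open by more than 35 mm; the flat key is left upright (within 7 degrees) in the lock with its flange within 4 mm of the rim, centred within 4 mm; the two other keys are still in the block (all of step 2 and height (world z) of t_key_top below 0.08 m and height (world z) of knob_key_top below 0.067 m); the robot touches nothing.
It fails at once if the key is forced: it bears on the lock with more than 50 N (contact force between flat_key and case above 50 N).
It fails at once if one of the two other keys is pulled out or shifted by more than 15 mm (distance of any of t_key_top, knob_key_top from where it was at the start of the episode above 0.015 m).
It also fails if it takes over 61 s, if anything falls off the work surface, if the arm or the gripper's body presses on something with over 40 N, if the wrist force passes 120 N, or if a joint passes its speed limit or range.

## Working session

There is one attempt and no reset: what is moved stays moved. The work goes in short steps, Python scripts to look and compute and a tool call to move; the robot and the scene stay as the last step left them, time stands still between calls to the robot, and variables do not carry over. Pictures are saved under pics/ and viewed, at most 12 in all, crops included, and the job is handed in when it is done.

Besides the shell and the picture viewer there is one more tool, called after ">>>" as name([rows], argument=value, ...), one row to a line, values as JSON. servo_tool: Moves the arm, as the interface text tells. Its arguments: {"type":"object","properties":{"motion":{"type":"array"},"newtons":{"type":"number"}},"required":["motion"]}

```bash
mkdir -p pics; cat > h.py <<'E'
import numpy as np, cv2
from cell import manip
def cam(n,save=None):
    c=manip.camera(n)
    if save: cv2.imwrite('pics/'+save,cv2.cvtColor(c['frame'],cv2.COLOR_RGB2BGR))
    h=c['frame'].shape[0]; f=h/2/np.tan(np.radians(c['vfov'])/2)
    z=c['range_z'].astype(float); v,u=np.mgrid[:z.shape[0],:z.shape[1]]
    P=np.stack([(u-c['cx'])/f*z,(v-c['cy'])/f*z,z],-1)
    T=np.array(c['cam_to_world']); W=P@T[:3,:3].T+T[:3,3]
    W[z==0]=np.nan
    c['W']=W; c['f']=f; c['T']=T
    return c
def onplane(c,u,v,h):
    d=c['T'][:3,:3]@np.array([(u-c['cx'])/c['f'],(v-c['cy'])/c['f'],1]); o=c['T'][:3,3]
    return o+d*(h-o[2])/d[2]
E
python3 - <<'E'
from h import *
for n in('top','scene'):
    c=cam(n,n+'0.png'); print(n,c['T'].round(3).tolist(),c['f'],c['cx'],c['cy'])
    np.save(n+'W.npy',c['W'])
print(manip.read_state())
E
```

```text
top [[-0.018, -0.992, 0.123, 395.524], [-1.0, 0.02, 0.012, 165.938], [-0.014, -0.123, -0.992, 914.772], [0.0, 0.0, 0.0, 1.0]] 516.0977985291181 288.595011288809 212.19853502124963
scene [[0.477, -0.641, 0.601, -9.791], [-0.879, -0.352, 0.321, -117.37], [0.006, -0.682, -0.731, 684.074], [0.0, 0.0, 0.0, 1.0]] 399.112084781815 280.581134500422 206.233076531426
{'clock': 0.1, 'joints': array([ 1.08837018e+00,  3.00413055e-01,  1.52151138e+00, -2.73731348e-06,
        1.32071767e+00, -6.65597638e-02]), 'qd': array([ 1.33644156e-03, -1.30298633e-03, -3.14989198e-03,  5.35787313e-05,
        2.13274273e-04,  1.53475900e-03]), 'effort': array([ 2.97558021e-03, -5.32644975e+01, -3.53283226e+01,  7.09794788e-02,
        2.35300872e-02, -1.02844751e-04]), 'eef_pos': array([222.06300229, 502.91805395, 204.94765933]), 'eef_rot': array([-3.14054535e+00, -6.71543001e-05,  2.72572691e+00]), 'wrist_force': array([ 0.33708544, -0.25932317, -0.66367635]), 'moment': array([-0.00301804, -0.054106  , -0.04435851]), 'finger_force': 0.0, 'finger_gap': 93.81695474993147}
```

View pics/top0.png

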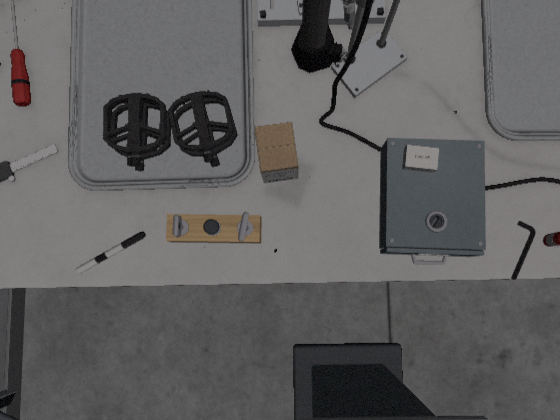

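View pics/scene0.png

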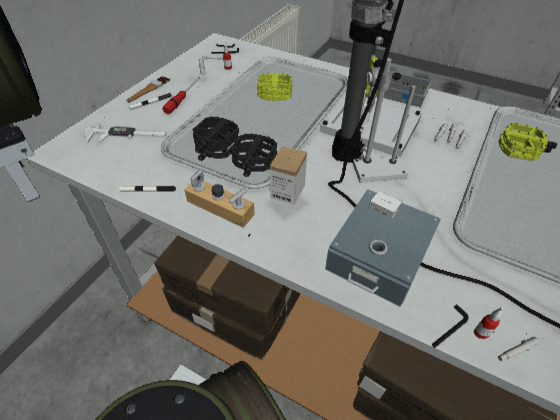

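The top view shows the block at about (167–262, 214–243): keys at (178,226) and (244,228), the knob at (211,227), and the lock at (436,221). I'll zoom in to tell the flat key from the T key.

```bash
python3 - <<'E'
from h import *
a=cv2.imread('pics/top0.png')[205:250,160:270]; b=cv2.imread('pics/scene0.png')[160:230,180:262]
a=cv2.resize(a,(770,315),interpolation=cv2.INTER_CUBIC); b=cv2.resize(b,(328,280),interpolation=cv2.INTER_CUBIC)
L=cv2.resize(cv2.imread('pics/top0.png')[200:245,410:465],(330,270),interpolation=cv2.INTER_CUBIC)
o=np.zeros((600,770,3),np.uint8); o[:315]=a; o[317:597,:328]=b; o[320:590,335:665]=L
cv2.imwrite('pics/z.png',o)
W=np.load('topW.npy'); 
np.set_printoptions(suppress=True,precision=1,linewidth=200)
print(W[216:240:2,172:186:2,2]); print(W[210:244:2,236:254:2,2])
for p in[(436,221),(211,227),(178,226),(244,228),(420,180),(400,230)]: print(p,W[p[1],p[0]])
for n in('left','right'):
    s=(slice(205,250),slice(165,195)) if n=='left' else (slice(205,250),slice(230,262))
    w=W[s].reshape(-1,3); w=w[(w[:,2]>66)&(w[:,2]<95)]
    r=cv2.minAreaRect(w[:,:2].astype(np.float32)); print(n,len(w),w.mean(0),r,w[:,2].max())
E
```

```text
[[34.6 78.4 80.  76.5 38.8 38.6 39.2]
 [37.1 80.7 79.3 76.1 66.3 37.6 39.4]
 [38.5 80.7 79.7 78.7 63.4 40.2 36.8]
 [36.8 79.1 82.4 74.6 65.  43.3 44.4]
 [35.9 80.5 77.8 75.4 61.4 41.6 40.5]
 [40.  79.5 80.1 76.4 60.8 46.4 43. ]
 [42.2 79.9 79.8 74.1 60.8 48.3 43.3]
 [38.7 82.  83.  76.5 60.2 42.1 39.4]
 [39.1 81.3 81.2 73.8 61.1 42.5 44.3]
 [41.1 79.6 78.9 73.9 58.8 44.4 40.2]
 [36.7 37.7 75.2 67.5 36.7 39.2 40.7]
 [37.5 39.  39.8 39.1  nan 40.  38.2]]
[[-2.4  0.5 -2.   2.7 -0.5 -1.2 -1.5 -5.2 -2.1]
 [-1.  -0.8 -2.2 -0.8 -1.6 -3.  -1.4 -1.9 -1. ]
 [-2.6 -1.7  1.1  2.  71.2 71.  69.  -1.1 -3.8]
 [37.8 38.2 37.6 69.8 72.  74.3 69.3 37.  37.9]
 [38.1 36.6 35.4 68.5 71.8 72.4 39.7 38.1 36.8]
 [38.1 37.5 39.7 72.5 72.2 70.9 38.6 39.  40.5]
 [39.  38.  41.8 70.5 75.2 70.  42.9 39.4 37.8]
 [38.1 42.5 71.1 75.9 73.4 68.2 40.4 40.9 38.8]
 [37.2 43.  69.8 72.3 71.  68.5 40.9 40.8 41.2]
 [39.8 43.4 70.2 74.1 72.8 66.2 42.1 40.4 41.3]
 [37.9 39.1 72.5 74.2 73.6 53.7 42.8 43.6 43. ]
 [39.  43.9 75.8 73.1 70.  42.8 44.6 42.1 42.8]
 [39.7 37.7 73.1 73.5 67.7 40.6 40.  38.6 35.9]
 [36.9 71.3 69.4 74.1 67.5 35.9 40.9 36.3 39.9]
 [ nan 70.5 72.9 69.8 69.7 38.1 37.1 35.8 39.4]
 [42.3 40.2 71.8 70.8 39.7 38.1 38.8 40.5 39.2]
 [22.  26.5 23.5 22.9 24.4 24.8 24.2 28.8 29.4]]
(436, 221) [481.5 -66.9  64.5]
(211, 227) [478.5 304.5  68.5]
(178, 226) [480.5 357.3  76.4]
(244, 228) [475.4 249.6  72.8]
(420, 180) [548.  -40.2  79.6]
(400, 230) [466.6  -4.   78.9]
left 146 [481.5 360.3  77.8] ((481.3504943847656, 360.7297668457031), (34.27669906616211, 9.300405502319336), 1.4679937362670898) 83.26708418946635
right 187 [477.9 251.4  71.9] ((478.28863525390625, 251.6028594970703), (10.748010635375977, 48.15898895263672), 78.49816131591797) 77.3383017921094
```

View pics/z.png

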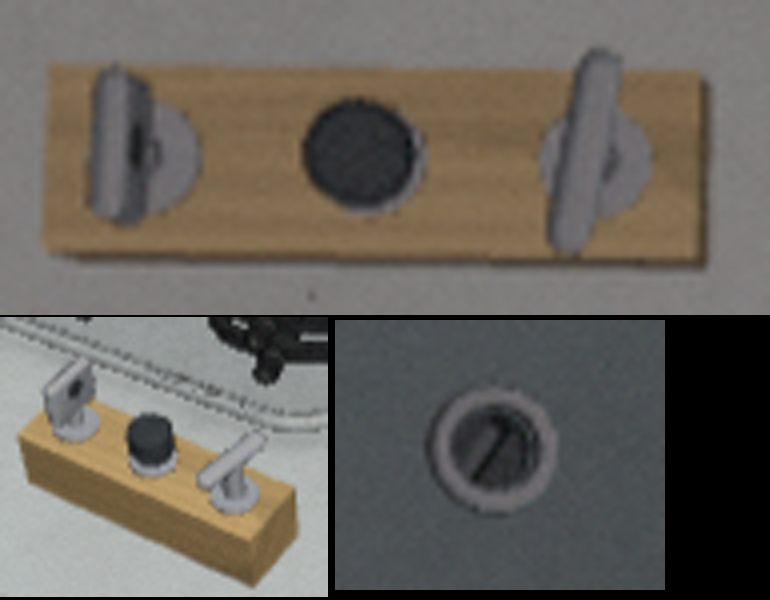

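The left key is the flat one, with its handle along x. The right one is the T key. The slot is visible and looks about 25° clockwise. Next I'll measure more precisely.

```bash
python3 - <<'E'
from h import *
np.set_printoptions(suppress=True,precision=1,linewidth=200)
from cell import manip
for n,box in(('top',(415,200,460,242)),('scene',(362,235,396,260))):
    c=cam(n); g=cv2.cvtColor(c['frame'],cv2.COLOR_RGB2GRAY); x0,y0,x1,y1=box
    hsv=cv2.cvtColor(c['frame'],cv2.COLOR_RGB2HSV); 
    s=g[y0:y1,x0:x1]; S=4; b=cv2.resize(s,None,fx=S,fy=S,interpolation=cv2.INTER_CUBIC)
    t,m=cv2.threshold(b,0,255,cv2.THRESH_OTSU)
    cs,_=cv2.findContours(m,cv2.RETR_EXTERNAL,cv2.CHAIN_APPROX_NONE); k=max(cs,key=cv2.contourArea)
    pts=np.array([onplane(c,(p[0][0]+.5)/S-.5+x0,(p[0][1]+.5)/S-.5+y0,87)[:2] for p in k],np.float32)
    print(n,'thr',t,cv2.fitEllipse(pts))
    # slot in top: dark pixels in bore
    if n=='top':
        mu=cv2.fitEllipse(k)[0]; yy,xx=np.mgrid[:b.shape[0],:b.shape[1]]
        r=np.hypot(xx-mu[0],yy-mu[1])<9/14*cv2.fitEllipse(k)[1][0]/2
        d=r&(b<np.percentile(b[r],15)); 
        q=np.argwhere(d)[:,::-1]; W=np.array([onplane(c,(u+.5)/S-.5+x0,(v+.5)/S-.5+y0,75)[:2] for u,v in q],np.float32)
        l=cv2.fitLine(W,cv2.DIST_HUBER,0,.01,.01).ravel(); print('slot',l,np.degrees(np.arctan(l[1]/l[0])))
        # unit yaw from edges
        u=(c['W'][...,2]>74)&(c['W'][...,2]<84); u[:, :370]=0;u[:,495:]=0; u[:130]=0;u[260:]=0
        print('unit',cv2.minAreaRect(c['W'][u][:,:2].astype(np.float32)))
    # flat key region: points z>60
    W=c['W']; q=W[(W[...,2]>55)&(W[...,2]<90)&(abs(W[...,0]-480)<30)&(abs(W[...,1]-358)<20)]
    for lo in(55,68,77):
        w=q[q[:,2]>lo]; print(' key',lo,len(w),w.mean(0),cv2.minAreaRect(w[:,:2].astype(np.float32)))
    f=W[(W[...,2]>41.5)&(W[...,2]<50)&(abs(W[...,0]-480)<20)&(abs(W[...,1]-356)<20)]; print(' flange',len(f),f.mean(0))
    bl=(hsv[...,0]>8)&(hsv[...,0]<25)&(hsv[...,1]>80)&(W[...,2]>34)&(W[...,2]<46); w=W[bl]; w=w[(abs(w[:,0]-480)<60)&(abs(w[:,1]-305)<110)]
    print(' block',cv2.minAreaRect(w[:,:2].astype(np.float32)))
E
```

```text
top thr 64.0 ((480.28045654296875, -62.32352066040039), (79.18147277832031, 85.41732025146484), 11.103522300720215)
slot [  0.    1.  481.1 -64.3] 88.548035
unit ((522.0438232421875, -64.16925811767578), (161.7772979736328, 189.71514892578125), 86.90499114990234)
 key 55 176 [481.2 359.8  74.8] ((481.3840637207031, 360.6573486328125), (34.65495681762695, 9.316805839538574), 1.4874187707901)
 key 68 141 [481.6 360.4  78.2] ((481.44158935546875, 360.91790771484375), (34.476619720458984, 9.034737586975098), 0.9440602660179138)
 key 77 102 [481.7 361.1  80. ] ((482.0102844238281, 361.1836242675781), (33.278289794921875, 8.420141220092773), 0.3523431122303009)
 flange 74 [480.3 354.4  43.4]
 block ((479.7404479980469, 306.9366455078125), (159.62554931640625, 45.01326370239258), 88.82970428466797)
scene thr 85.0 ((478.72576904296875, -64.95130920410156), (64.68843078613281, 79.52947235107422), 51.962039947509766)
 key 55 147 [478.2 356.5  72.1] ((481.0571594238281, 356.9799499511719), (11.10169792175293, 36.475868225097656), 80.79147338867188)
 key 68 97 [478.9 356.7  77.4] ((481.23858642578125, 358.28375244140625), (9.938434600830078, 36.830142974853516), 88.09220123291016)
 key 77 58 [479.  357.4  81. ] ((480.8180236816406, 358.2977600097656), (9.938434600830078, 34.51288604736328), 88.09220123291016)
 flange 97 [478.8 353.2  43.8]
 block ((479.192138671875, 303.9222412109375), (161.16195678710938, 48.37669372558594), 88.87667846679688)
```

>>> servo_tool([
  [[0.518,-0.286,-0.12,0,0,-0.8676,0.72],[0.518,-0.286,-0.12,0,0,-0.8676,0.72],[0.518,-0.286,-0.12,0,0,-0.8676,0.72],[0.518,-0.286,-0.12,0,0,-0.8676,0.72],[0.518,-0.286,-0.12,0,0,-0.8676,0.72],[0.518,-0.286,-0.12,0,0,-0.8676,0.72],[0.518,-0.286,-0.12,0,0,-0.8676,0.72],[0.518,-0.286,-0.12,0,0,-0.8676,0.72],[0.518,-0.286,-0.12,0,0,-0.8676,0.72],[0.518,-0.286,-0.12,0,0,-0.8676,0.72]],
], newtons=30)

```text
clock: 1.2
eef_pos: [481.2, 359.9, 145.1]
eef_rot: [-3.141, 0.0, 1.219]
wrist_force: [0.6, 0.8, -0.5]
finger_gap: 26.3
finger_force: 0.0
```

```bash
python3 - <<'E'
from h import *
print(manip.read_state())
c0={}
for n,box in(('top',(415,200,460,242)),('scene',(360,232,398,262))):
    c=cam(n,n+'1.png'); g=cv2.cvtColor(c['frame'],cv2.COLOR_RGB2GRAY); x0,y0,x1,y1=box
    lid=np.median(g[y0:y1,x0:x1]); S=4
    b=cv2.resize(g[y0:y1,x0:x1],None,fx=S,fy=S,interpolation=cv2.INTER_CUBIC)
    mx=np.percentile(b,97); print(n,'lid',lid,'max',mx)
    m=(b>(lid+mx)/2).astype(np.uint8)
    cs,_=cv2.findContours(m,cv2.RETR_EXTERNAL,cv2.CHAIN_APPROX_NONE); k=max(cs,key=cv2.contourArea)
    pts=np.array([onplane(c,(p[0][0]+.5)/S-.5+x0,(p[0][1]+.5)/S-.5+y0,87)[:2] for p in k],np.float32)
    print(cv2.fitEllipse(pts))
E
```

```text
{'clock': 1.2, 'joints': array([5.81272493e-01, 4.65044149e-01, 1.43790381e+00, 2.56564003e-05,
       1.23920199e+00, 9.32756260e-01]), 'qd': array([ 2.96533536e-03, -1.60349525e-03, -2.76517703e-04,  2.85899492e-04,
       -3.65111506e-04,  1.48951859e+00]), 'effort': array([-2.86328970e-01, -6.11645436e+01, -3.42011261e+01,  4.75875812e-02,
       -4.75054211e-02, -3.14463258e+00]), 'eef_pos': array([481.18408155, 359.93258069, 145.13140571]), 'eef_rot': array([-3.14124124e+00,  4.33207017e-04,  1.21930428e+00]), 'wrist_force': array([ 0.56005734,  0.8471476 , -0.45934443]), 'moment': array([-0.06045736,  0.0760224 , -0.04735905]), 'finger_force': 0.0, 'finger_gap': 26.250819647347498}
top lid 94.0 max 121.0
((479.2816162109375, -61.76857376098633), (31.773591995239258, 32.16058349609375), 84.34321594238281)
scene lid 112.0 max 157.0
((478.521728515625, -64.84266662597656), (31.09137535095215, 34.261260986328125), 125.0396957397461)
```

>>> servo_tool([
  [[0,0,0,0,0,-0.38,0.72],[0,0,0,0,0,-0.38,0.72],[0,0,0,0,0,-0.38,0.72],[0,0,0,0,0,-0.38,0.72],[0,0,0,0,0,-0.38,0.72],[0,0,0,0,0,-0.38,0.72],[0,0,0,0,0,-0.38,0.72],[0,0,0,0,0,-0.38,0.72],[0,0,0,0,0,-0.38,0.72],[0,0,0,0,0,-0.38,0.72]],
])

```text
clock: 2.3
eef_pos: [481.1, 360.2, 145.4]
eef_rot: [3.142, 0.0, 0.039]
wrist_force: [0.4, 0.8, 0.8]
finger_gap: 26.2
finger_force: 0.0
```

```bash
python3 - <<'E'
from h import *
s=manip.read_state(); print(s['eef_pos'],s['eef_rot'],s['joints'],s['wrist_force'],s['moment'])
c=cam('scene','s2.png')
cv2.imwrite('pics/s2z.png',cv2.resize(cv2.imread('pics/s2.png')[110:240,150:290],None,fx=4,fy=4,interpolation=cv2.INTER_CUBIC))
E
```

```text
[481.10710026 360.15750543 145.38349874] [3.14156621e+00 6.82224565e-05 3.91267032e-02] [5.81661609e-01 4.64675420e-01 1.43782833e+00 1.33049839e-05
 1.23916099e+00 2.11332690e+00] [0.39691854 0.84585155 0.80817558] [ 0.02416268  0.15518916 -0.00288147]
```

View pics/s2z.png

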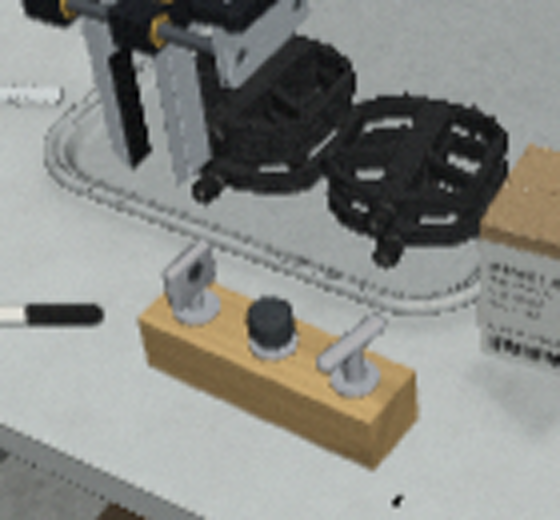

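The gripper is above the flat key at crop (190,280), with its fingers clear of the knob at (270,325). I'll descend with slight force awareness.

>>> servo_tool([
  [[0,0,-0.06,0,0,-0.006,0.72],[0,0,-0.12,0,0,-0.006,0.72],[0,0,-0.16,0,0,-0.006,0.72],[0,0,-0.18,0,0,-0.006,0.72],[0,0,-0.188,0,0,-0.006,0.72],[0,0,-0.188,0,0,-0.006,0.72]],
])

```text
clock: 2.95
eef_pos: [481.3, 360.3, 51.8]
eef_rot: [-3.141, -0.0, 0.015]
wrist_force: [-0.3, -0.0, -0.5]
finger_gap: 26.4
finger_force: 0.0
```

>>> servo_tool([
  [[0,0,0,0,0,0,1],[0,0,0,0,0,0,1],[0,0,0,0,0,0,1],[0,0,0,0,0,0,1],[0,0,0,0,0,0,1],[0,0,0,0,0,0,1]],
], newtons=12)

```text
clock: 3.55
eef_pos: [481.6, 360.2, 52.3]
eef_rot: [-3.141, -0.001, 0.013]
wrist_force: [0.1, -2.8, 5.5]
finger_gap: 8.8
finger_force: 12.0
```

```bash
python3 - <<'E'
from h import *
s=manip.read_state(); print(s)
c=cam('scene','s3.png')
cv2.imwrite('pics/s3z.png',cv2.resize(cv2.imread('pics/s3.png')[110:240,150:290],None,fx=4,fy=4,interpolation=cv2.INTER_CUBIC))
E
```

```text
{'clock': 3.55, 'joints': array([ 5.81414890e-01,  5.72556541e-01,  1.51011121e+00, -1.98008783e-04,
        1.05773571e+00,  2.13915770e+00]), 'qd': array([-0.00012693,  0.00027841,  0.00146308,  0.00284667,  0.00028726,
        0.00063034]), 'effort': array([ 8.54883324e-01, -6.02564049e+01, -2.94003922e+01,  3.20051713e-01,
       -4.64607552e-01, -2.69941374e-02]), 'eef_pos': array([481.55085063, 360.21209644,  52.26555187]), 'eef_rot': array([-3.14109806e+00, -1.09514221e-03,  1.31503358e-02]), 'wrist_force': array([ 0.09022862, -2.76470644,  5.50118997]), 'moment': array([-0.39810991,  0.21720348, -0.03051119]), 'finger_force': 11.967305392026901, 'finger_gap': 8.75410277427883}
```

View pics/s3z.png

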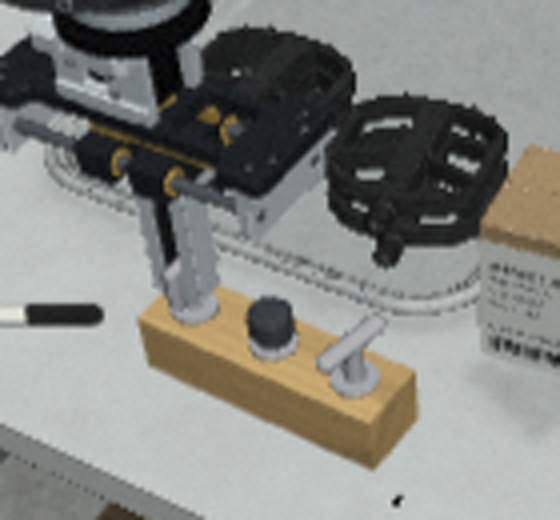

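>>> servo_tool([
  [[0,0,0,0,0,0,1],[0,0,0,0,0,0,1],[0,0,0.02,0,0,0,1],[0,0,0.05,0,0,0,1],[0,0,0.1,0,0,0,1],[0,0,0.17,0,0,0,1],[0,0,0.19,0,0,0,1],[0,0,0.19,0,0,0,1],[0,0,0.19,0,0,0,1]],
], newtons=50)

```text
clock: 4.5
eef_pos: [480.7, 359.9, 145.5]
eef_rot: [3.141, 0.001, 0.013]
wrist_force: [-0.8, 0.3, -1.2]
finger_gap: 8.6
finger_force: 50.0
```

```bash
python3 - <<'E'
from h import *
np.set_printoptions(suppress=True,precision=2)
s=manip.read_state(); print(s)
c=cam('scene','s4.png'); cam('top','t4.png')
a=cv2.resize(cv2.imread('pics/s4.png')[110:240,150:270],None,fx=4,fy=4,interpolation=cv2.INTER_CUBIC)
cv2.imwrite('pics/s4z.png',a)
g=cv2.cvtColor(cv2.imread('pics/t4.png')[200:245,410:465],cv2.COLOR_BGR2GRAY)
print(g[12:32,16:38])
E
```

```text
{'clock': 4.5, 'joints': array([0.58, 0.46, 1.44, 0.  , 1.24, 2.14]), 'qd': array([-0.  ,  0.02,  0.01,  0.  ,  0.  , -0.  ]), 'effort': array([  0.04, -64.06, -35.96,  -0.02,  -0.01,  -0.  ]), 'eef_pos': array([480.72, 359.91, 145.49]), 'eef_rot': array([3.14, 0.  , 0.01]), 'wrist_force': array([-0.83,  0.27, -1.23]), 'moment': array([-0.04,  0.14, -0.02]), 'finger_force': 49.977899976074696, 'finger_gap': 8.63172732233379}
[[ 97  93  96  87  82  86 110 119 123 125 123 118 120 121 126 102  98  91
   94  95  92  94]
 [ 98  91  87  75 110 117 122 117 115 112 113 111 114 117 121 123 116  99
   95  93  93  94]
 [ 97  77  68 108 121 121 113 100  93  68  66  62  76  88 111 118 123 123
  110  93  94  94]
 [ 89  62  94 118 121 113  83  72  60  59  53  49  65  67  63  96 113 123
  128 101  94  94]
 [ 69  77 116 120 107  76  61  56  57  51  33  33  36  54  72  56  78 120
  120 115  91  91]
 [ 59 101 121 120  81  57  56  57  57  61  40  26  25  42  45  77  54 109
  122 124  95  89]
 [ 68 111 125 101  63  61  57  59  65  77  69  38  23  42  43  51  75  77
  121 123 115  96]
 [ 72 118 122  79  6
[... 489 characters left out ...]
7  53  58  55  58  49  78  72
  122 126 116  96]
 [ 56  89 119 125 107  82  75  36  34  57  56  54  58  57  53  64  70 106
  124 124  99  92]
 [ 79  69 104 122 124  95  65  31  47  58  57  58  59  61  61  69  90 121
  123 119  95  94]
 [ 93  71  76 108 121 121  92  75  72  60  61  64  61  78  86  93 120 125
  125 108  93  93]
 [ 94  96  67  83 111 124 122 120 105  86  94  94  89 108 111 124 123 120
  120  97  91  90]
 [ 94  97  87  62  92 107 118 126 123 126 122 124 123 128 124 125 119 111
   97  93  92  93]
 [ 96  96  97  87  73  80 100 107 119 123 119 126 124 124 118 118 101  91
   92  96  88  90]
 [ 95  97  94  97  95  86  77  68 103 108 111 111 113 110  94  92  94  92
   90  93  94  93]]
```

View pics/s4z.png

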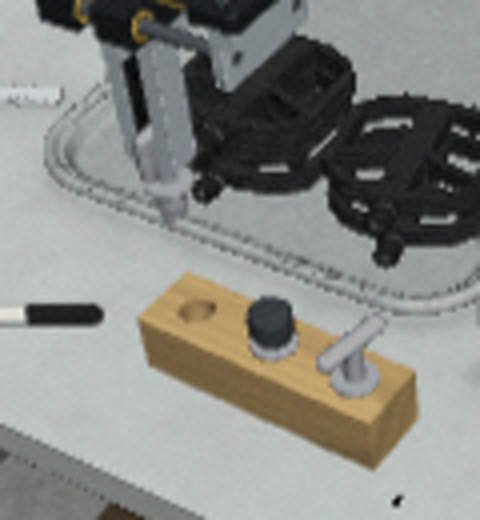

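The key is out of its hole and upright, and the other two haven't moved. The slot is at roughly −35°. I'll carry the key over the lock.

>>> servo_tool([
  [[-0.003,-0.06,0,0,0,-0.03,1],[-0.003,-0.16,0,0,0,-0.07,1],[-0.003,-0.26,0,0,0,-0.11,1],[-0.003,-0.36,0,0,0,-0.15,1],[-0.003,-0.46,0,0,0,-0.199,1],[-0.003,-0.56,0,0,0,-0.199,1],[-0.003,-0.66,0,0,0,-0.199,1],[-0.003,-0.75,0,0,0,-0.199,1],[-0.003,-0.82,0,0,0,-0.199,1],[-0.003,-0.846,0,0,0,-0.199,1]],
])

```text
clock: 5.6
eef_pos: [479.0, -65.4, 145.5]
eef_rot: [3.141, 0.001, -0.615]
wrist_force: [-0.1, 0.3, -0.3]
finger_gap: 9.1
finger_force: 50.0
```

>>> servo_tool([
  [[0,0,0,0,0,0,1],[0,0,0,0,0,0,1],[0,0,0,0,0,0,1]],
])

```text
clock: 5.9
eef_pos: [479.6, -61.5, 146.2]
eef_rot: [3.142, 0.001, -0.61]
wrist_force: [0.6, -0.4, -0.2]
finger_gap: 9.2
finger_force: 50.0
```

```bash
python3 - <<'E'
from h import *
np.set_printoptions(suppress=True,precision=3)
s=manip.read_state(); print(s)
c=cam('scene','s5.png'); cam('top','t5.png')
a=cv2.resize(cv2.imread('pics/s5.png')[170:270,330:450],None,fx=4,fy=4,interpolation=cv2.INTER_CUBIC)
b=cv2.resize(cv2.imread('pics/t5.png')[180:260,390:480],(450,400),interpolation=cv2.INTER_CUBIC)[:, :320]
cv2.imwrite('pics/s5z.png',np.hstack([a,b]))
E
```

```text
{'clock': 5.9, 'joints': array([-0.203,  0.214,  1.775,  0.   ,  1.154,  1.978]), 'qd': array([ 0.001, -0.003, -0.002, -0.002,  0.001, -0.005]), 'effort': array([ -0.66 , -45.733, -33.009,  -0.025,  -0.078,   0.016]), 'eef_pos': array([479.637, -61.536, 146.212]), 'eef_rot': array([ 3.142,  0.001, -0.61 ]), 'wrist_force': array([ 0.62, -0.42, -0.23]), 'moment': array([0.016, 0.101, 0.033]), 'finger_force': 49.978037886321545, 'finger_gap': 9.151136620733041}
```

View pics/s5z.png

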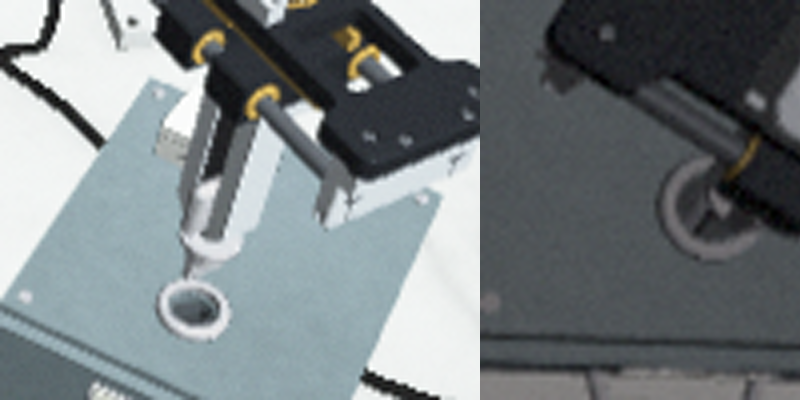

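```bash
python3 - <<'E'
from h import *
c=cam('scene','s6.png')
print(onplane(c,382.9,229,134),onplane(c,378.5,247.2,87))
g=cv2.cvtColor(c['frame'],cv2.COLOR_RGB2GRAY)
W=c['W']; s=manip.read_state(); print(s['eef_pos'])
q=W[(W[...,2]>133)&(W[...,2]<141)&(abs(W[...,0]-478)<22)&(abs(W[...,1]+63)<22)]
print(len(q),q.mean(0),q.min(0),q.max(0))
a=cv2.resize(g[215:262,360:405],(720,752)[:2],interpolation=cv2.INTER_CUBIC)[:600]
cv2.imwrite('pics/s6z.png',a)
E
```

```text
[481.78007348 -63.04409479 134.        ] [477.25658529 -65.44122821  87.        ]
[479.70094088 -61.92730144 146.37750529]
79 [472.1723391  -64.53135185 138.16030367] [464.6989397  -76.0386632  134.28903578] [484.20932438 -48.73560704 140.73858922]
```

View pics/s6z.png

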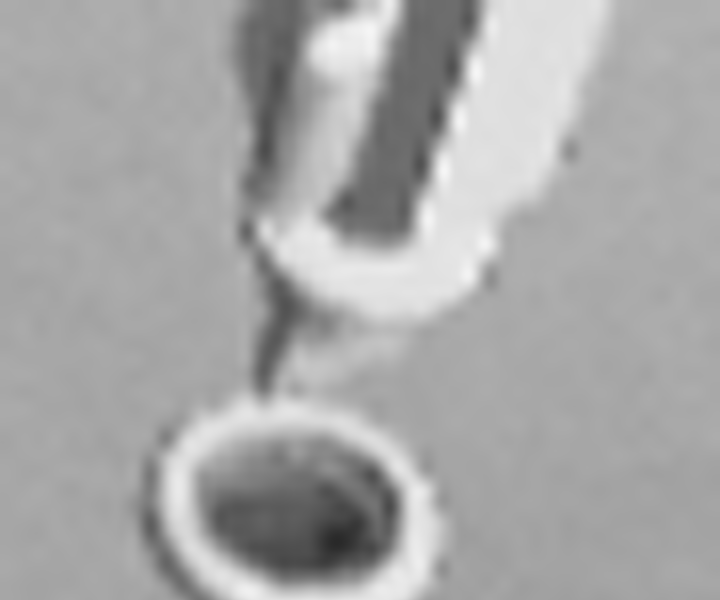

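```bash
python3 - <<'E'
from h import *
c=cam('scene'); s=manip.read_state(); print(s['eef_pos'],s['eef_rot'])
print('tip c',onplane(c,375.75,239.4,111)+[7.4,-5.1,0])
g=cv2.cvtColor(c['frame'],cv2.COLOR_RGB2GRAY); S=8
x0,y0=366,236; b=cv2.resize(g[y0:262,x0:392],None,fx=S,fy=S,interpolation=cv2.INTER_CUBIC)
m=(b>134).astype(np.uint8); m[:28]=0
cs,_=cv2.findContours(m,cv2.RETR_EXTERNAL,cv2.CHAIN_APPROX_NONE);k=max(cs,key=cv2.contourArea)
pts=np.array([onplane(c,(p[0][0]+.5)/S-.5+x0,(p[0][1]+.5)/S-.5+y0,87)[:2] for p in k if p[0][1]>45],np.float32)
print(cv2.fitEllipse(pts),len(k))
# flange: bright contour lower boundary fit on plane z=134 with fixed radius 14
from scipy.optimize import least_squares
x0,y0=372,222; b=cv2.resize(g[y0:240,x0:396],None,fx=S,fy=S,interpolation=cv2.INTER_CUBIC)
for zz,th in((136,150),(136,135)):
    E=[]
    for u in range(24,19*S):
        r=np.where(b[:,u]>th)[0]
        if len(r): E.append(onplane(c,(u+.5)/S-.5+x0,(r.max()+.5)/S-.5+y0,zz)[:2])
    E=np.array(E); f=lambda p:np.hypot(*(E-p).T)-14
    r=least_squares(f,[480,-63],loss='soft_l1'); print(zz,th,r.x,np.abs(r.fun).mean())
E
```

```text
[479.71048842 -62.1055697  146.44294485] [-3.14158374e+00  1.05934952e-05 -6.10797248e-01]
tip c [479.7119304  -62.36476032 111.        ]
((470.5224304199219, -67.76055145263672), (51.88361358642578, 63.93635177612305), 86.1905288696289) 772
136 150 [446.29255238 -76.50380773] 2.4312983356455766
136 135 [446.14245671 -76.30245206] 1.8808487060978476
```

>>> servo_tool([
  [[-0.0024,-0.001,-0.02,0,0,0,1],[-0.0024,-0.001,-0.034,0,0,0,1],[-0.0024,-0.001,-0.038,0,0,0,1],[-0.0024,-0.001,-0.038,0,0,0,1],[-0.0024,-0.001,-0.038,0,0,0,1],[-0.0024,-0.001,-0.038,0,0,0,1],[-0.0024,-0.001,-0.038,0,0,0,1],[-0.0024,-0.001,-0.038,0,0,0,1]],
])

```text
clock: 6.9
eef_pos: [478.5, -63.4, 127.6]
eef_rot: [-3.141, -0.0, -0.612]
wrist_force: [0.9, -0.0, -0.9]
finger_gap: 8.6
finger_force: 50.0
```

```bash
python3 - <<'E'
from h import *
s=manip.read_state(); print(s['eef_pos'],s['wrist_force'],s['moment'])
c=cam('scene','s7.png')
a=cv2.resize(cv2.imread('pics/s7.png')[215:262,355:405],None,fx=12,fy=12,interpolation=cv2.INTER_CUBIC)
cv2.imwrite('pics/s7z.png',a)
E
```

```text
[478.50545632 -63.41408379 127.56960024] [ 0.93622459 -0.00367167 -0.91013068] [0.03155905 0.06725821 0.00923761]
```

View pics/s7z.png

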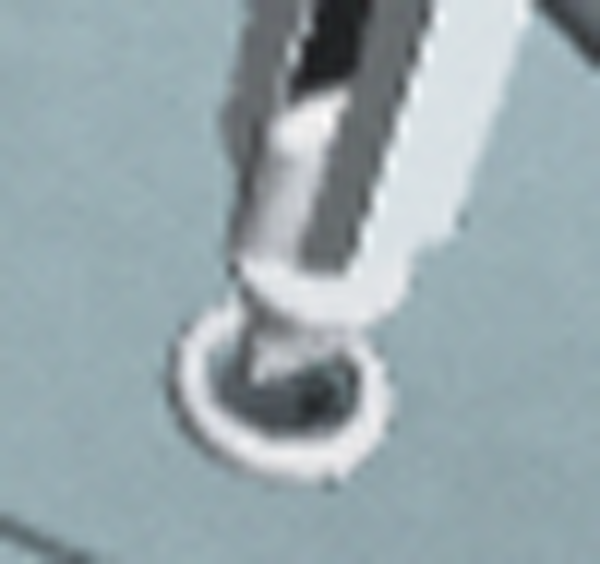

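The blade at crop (250–335, 352–385) lines up with the bore centre at (284,388), allowing for its height. I'll go down gently.

>>> servo_tool([
  [[0,0,-0.004,0,0,0,1],[0,0,-0.008,0,0,0,1],[0,0,-0.012,0,0,0,1],[0,0,-0.016,0,0,0,1],[0,0,-0.016,0,0,0,1],[0,0,-0.016,0,0,0,1]],
])

```text
clock: 7.55
eef_pos: [478.4, -63.4, 119.4]
eef_rot: [3.142, 0.0, -0.612]
wrist_force: [0.4, -0.6, -0.4]
finger_gap: 8.6
finger_force: 50.0
```

>>> servo_tool([
  [[0,0,-0.004,0,0,0,1],[0,0,-0.008,0,0,0,1],[0,0,-0.012,0,0,0,1],[0,0,-0.014,0,0,0,1],[0,0,-0.016,0,0,0,1],[0,0,-0.016,0,0,0,1],[0,0,-0.016,0,0,0,1]],
])

```text
clock: 8.25
eef_pos: [478.5, -63.4, 111.5]
eef_rot: [-3.142, -0.0, -0.612]
wrist_force: [0.2, 0.5, -0.7]
finger_gap: 8.8
finger_force: 50.0
```

>>> servo_tool([
  [[0,0,-0.002,0,0,0,1],[0,0,-0.002,0,0,0,1],[0,0,-0.004,0,0,0,1],[0,0,-0.004,0,0,0,1]],
])

```text
clock: 8.65
eef_pos: [478.4, -63.3, 109.3]
eef_rot: [3.142, 0.0, -0.612]
wrist_force: [-0.5, 0.6, -0.5]
finger_gap: 8.8
finger_force: 50.0
```

>>> servo_tool([
  [[0,0,-0.002,0,0,0,1],[0,0,-0.002,0,0,0,1],[0,0,-0.004,0,0,0,1],[0,0,-0.004,0,0,0,1]],
])

```text
clock: 9.05
eef_pos: [478.4, -63.4, 107.3]
eef_rot: [3.142, 0.0, -0.612]
wrist_force: [-0.2, 0.1, -0.4]
finger_gap: 8.7
finger_force: 50.0
```

>>> servo_tool([
  [[0,0,-0.002,0,0,0,1],[0,0,-0.003,0,0,0,1],[0,0,-0.004,0,0,0,1],[0,0,-0.006,0,0,0,1],[0,0,-0.006,0,0,0,1]],
])

```text
clock: 9.55
eef_pos: [478.4, -63.4, 104.3]
eef_rot: [3.142, 0.0, -0.612]
wrist_force: [0.2, 0.4, -1.4]
finger_gap: 9.0
finger_force: 50.0
```

>>> servo_tool([
  [[0,0,-0.002,0,0,0,1],[0,0,-0.003,0,0,0,1],[0,0,-0.004,0,0,0,1],[0,0,-0.004,0,0,0,1]],
])

```text
clock: 9.95
eef_pos: [478.4, -63.3, 102.4]
eef_rot: [3.142, 0.0, -0.612]
wrist_force: [0.4, 0.5, -0.5]
finger_gap: 8.7
finger_force: 50.0
```

>>> servo_tool([
  [[0,0,-0.002,0,0,0,1],[0,0,-0.004,0,0,0,1],[0,0,-0.005,0,0,0,1],[0,0,-0.005,0,0,0,1]],
])

```text
clock: 10.35
eef_pos: [478.4, -63.4, 99.8]
eef_rot: [3.142, 0.0, -0.612]
wrist_force: [0.4, -0.1, -0.4]
finger_gap: 9.0
finger_force: 50.0
```

>>> servo_tool([
  [[0,0,-0.001,0,0,0,1],[0,0,-0.001,0,0,0,1]],
])

```text
clock: 10.55
eef_pos: [478.4, -63.4, 99.4]
eef_rot: [-3.142, 0.0, -0.612]
wrist_force: [-0.2, 0.0, -0.7]
finger_gap: 9.0
finger_force: 50.0
```

>>> servo_tool([
  [[0,0,-0.001,0,0,0,1],[0,0,-0.001,0,0,0,1]],
])

```text
clock: 10.75
eef_pos: [478.4, -63.4, 98.9]
eef_rot: [3.142, 0.0, -0.612]
wrist_force: [0.3, -0.4, -0.9]
finger_gap: 8.5
finger_force: 50.0
```

>>> servo_tool([
  [[0,0,-0.001,0,0,0,1],[0,0,-0.001,0,0,0,1]],
])

```text
clock: 10.95
eef_pos: [478.4, -63.4, 98.4]
eef_rot: [3.142, 0.0, -0.612]
wrist_force: [-0.2, -0.3, -0.5]
finger_gap: 8.8
finger_force: 50.0
```

>>> servo_tool([
  [[0,0,-0.001,0,0,0,1],[0,0,-0.001,0,0,0,1]],
])

```text
clock: 11.15
eef_pos: [478.5, -63.4, 98.2]
eef_rot: [-3.142, -0.0, -0.612]
wrist_force: [-1.7, 0.2, 3.0]
finger_gap: 8.8
finger_force: 50.0
```

Light contact with the flange on the rim, so the key is home. I'll hold briefly and then turn anticlockwise in stages.

>>> servo_tool([
  [[0,0,-0.0005,0,0,0,1],[0,0,-0.0005,0,0,0,1],[0,0,-0.0005,0,0,0,1],[0,0,-0.0005,0,0,0,1]],
])

```text
clock: 11.55
eef_pos: [478.6, -63.4, 98.2]
eef_rot: [-3.141, -0.0, -0.612]
wrist_force: [-2.9, 1.2, 6.8]
finger_gap: 8.7
finger_force: 50.0
```

>>> servo_tool([
  [[0,0,0,0,0,0.02,1],[0,0,0,0,0,0.04,1],[0,0,0,0,0,0.06,1],[0,0,0,0,0,0.08,1],[0,0,0,0,0,0.1,1],[0,0,0,0,0,0.1,1]],
])

```text
clock: 12.15
eef_pos: [478.8, -63.6, 98.2]
eef_rot: [3.142, -0.001, -0.296]
wrist_force: [-0.1, 0.0, 5.5]
finger_gap: 8.9
finger_force: 50.0
```

```bash
python3 -c "
from h import *
s=manip.read_state(); print(s['eef_pos'],s['wrist_force'],s['moment'],s['joints'])"
```

```text
[478.78921203 -63.55549253  98.19341636] [-0.12466151  0.02508682  5.52203295] [-0.09162575  0.36705155 -0.11418701] [-2.07747473e-01  2.75122130e-01  1.82322297e+00 -1.52403483e-04
  1.04216436e+00  1.65884299e+00]
```

The moment of −0.11 N m about z means the plug is turning with the key. I'll carry on.

>>> servo_tool([
  [[0,0,0,0,0,0.03,1],[0,0,0,0,0,0.06,1],[0,0,0,0,0,0.09,1],[0,0,0,0,0,0.12,1],[0,0,0,0,0,0.15,1],[0,0,0,0,0,0.18,1],[0,0,0,0,0,0.21,1],[0,0,0,0,0,0.23,1],[0,0,0,0,0,0.25,1],[0,0,0,0,0,0.25,1]],
])

```text
clock: 13.15
eef_pos: [478.9, -64.6, 98.2]
eef_rot: [3.139, -0.0, 0.49]
wrist_force: [-0.1, -10.0, 3.3]
finger_gap: 9.0
finger_force: 50.0
```

>>> servo_tool([
  [[0,0,0,0,0,0.02,1],[0,0,0,0,0,0.04,1],[0,0,0,0,0,0.06,1],[0,0,0,0,0,0.075,1],[0,0,0,0,0,0.085,1],[0,0,0,0,0,0.085,1],[0,0,0,0,0,0.085,1]],
])

```text
clock: 13.85
eef_pos: [479.2, -64.9, 98.3]
eef_rot: [3.138, 0.0, 0.755]
wrist_force: [1.6, -11.2, 1.8]
finger_gap: 8.6
finger_force: 50.0
```

```bash
python3 - <<'E'
from h import *
s=manip.read_state(); print(s['eef_pos'],s['wrist_force'],s['moment'],s['joints'])
c=cam('scene','s8.png')
W=c['W']; q=W[(W[...,2]>20)&(W[...,2]<60)&(abs(W[...,1]+63)<70)&(W[...,0]<470)&(W[...,0]>340)]
print('front x',np.median(q[:,0]))
cv2.imwrite('pics/s8z.png',cv2.resize(cv2.imread('pics/s8.png')[180:310,310:450],None,fx=4,fy=4))
E
```

```text
[479.20505003 -64.89104193  98.25339027] [  1.62424113 -11.16707081   1.83899116] [-2.53439117 -0.2320955  -0.06876336] [-0.20901646  0.27538904  1.82271273 -0.00276111  1.04069204  0.60865085]
front x 421.6597572403015
```

View pics/s8z.png

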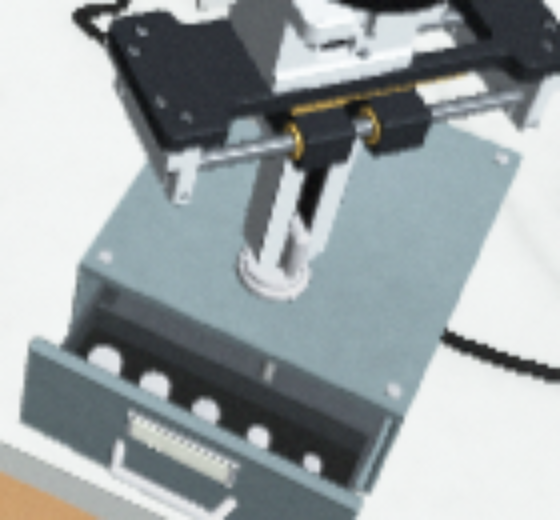

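The drawer is sprung open and the flange is on the rim. I'll relax the side load, release and retreat.

>>> servo_tool([
  [[0,-0.0025,0,0,0,0,1],[0,-0.0025,0,0,0,0,1],[0,-0.0025,0,0,0,0,0.65],[0,-0.0025,0,0,0,0,0.65],[0,-0.0025,0,0,0,0,0.65],[0,-0.0025,0,0,0,0,0.65],[0,-0.0025,0,0,0,0,0.65]],
])

```text
clock: 14.6
eef_pos: [478.4, -64.5, 97.6]
eef_rot: [-3.141, 0.0, 0.755]
wrist_force: [0.2, 0.4, 0.2]
finger_gap: 32.9
finger_force: 0.0
```

>>> servo_tool([
  [[0,0,0.01,0,0,0,0.65],[0,0,0.04,0,0,0,0.65],[0,0,0.1,0,0,0,0.65],[0,0,0.18,0,0,0,0.65],[0,0,0.26,0,0,0,0.65],[0,0,0.3,0,0,0,0.65],[0,0,0.3,0,0,0,0.65],[0,0,0.3,0,0,0,0.65]],
])

```text
clock: 15.4
eef_pos: [478.2, -64.6, 247.2]
eef_rot: [-3.141, 0.0, 0.755]
wrist_force: [0.3, 0.6, 0.1]
finger_gap: 32.6
finger_force: 0.0
```

```bash
python3 - <<'E'
from h import *
s=manip.read_state(); print(s['eef_pos'],s['wrist_force'],s['finger_gap'])
c=cam('scene','s9.png')
cv2.imwrite('pics/s9z.png',cv2.resize(cv2.imread('pics/s9.png')[160:310,180:450],None,fx=2.9,fy=2.9))
W=c['W']; q=W[(W[...,2]>108)&(W[...,2]<140)&(abs(W[...,0]-479)<25)&(abs(W[...,1]+64)<25)]; print(len(q),q.mean(0),q[:,2].max())
E
```

```text
[478.21917077 -64.56487887 247.1972577 ] [0.34374272 0.61011959 0.13862494] 32.642412577730894
165 [474.46064755 -64.43084621 121.69634275] 130.48205009765525
```

View pics/s9z.png

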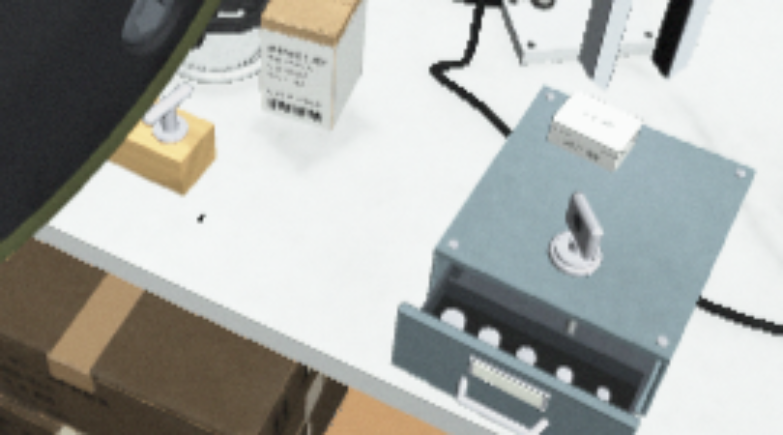

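The key stands on the rim at crop (577,255), the drawer is open, and the gripper is clear.

```bash
python3 -c "
from cell import manip
print(manip.sign_off())"
```

```text
the job is handed in; nothing more can be done
None
```

The drawer is unlocked and sprung open, with the flat key left fully home and upright in the lock. The other two keys stayed in the block, and the job was handed in at about 15 s; the sign-off gave no verdict.

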